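# Slide a vial puck round the track corner and dock it against the end stop

### The arm

A 7-joint arm with a two-finger parallel gripper is mounted at the origin on the work surface. World frame = base frame: x ahead of the robot, y to its left, z up, the work surface at z = 0. Lengths are in mm, angles in rad, forces in N, time in s.
With the tool pointing down it reaches from about 350 to 900 mm from the base axis. Payload 19.9 kg.
Tool frame: the origin (TCP) lies midway between the tips of the shut fingers; the grasp point (between the pads) lies arm.grip_depth behind it (arm.grip_depth is the distance from the TCP to the grasp point, in mm); z points along the fingers, y is the direction in which the jaws open and shut (so a half turn about z gives the same grasp; the last joint's range is limited). The gripper opens to 85 mm and grips with 20 to 120 N. Pads are 22 mm wide; open, the fingers measure 114 mm over their backs; the gripper's body (76 mm by 85 mm) begins 54 mm behind the grasp point. The pads swing forward as they close: fully open they stand 13 mm farther back than shut.
Start: joints at [-1.387, 0.417, -0.01, 1.614, 0.005, 1.111, -0.053], TCP at [139.919, 609.117, 231.26] pointing down, gripper open.
Joint ranges: [-2.81, 2.81], [-0.39, 2.02], [-1.27, 1.25], [0.06, 2.57], [-1.19, 4.33], [0.19, 2], [-2.82, 2.82]. Speed limits (rad/s): [1.89, 1.89, 2.39, 2.39, 3.01, 3.01, 3.01].

### API

Orientations are given as a rotation vector (axis times angle).
In Python, from bench import read_state, imaging, workorder, arm gives the robot as it stands. The module is installed in compiled form; this text tells all that it offers.
- The arm moves only by the tool carry_out, never from a script. Its argument "deltas" is one flat list of numbers, 4 for each row, row after row: the shift along the tool's x, y, z in mm, then the turn about the tool's z in degrees. A call has 1 to 8 rows; each row shifts and turns the commanded pose from where the row before left it, along the tool's axes as they then stand; what a row does not reach is not made up. A row lasts 1/10 s, in which the tool goes at most 50 mm and 8.59 degrees, less where a joint would pass 70% of its speed; a pose out of reach is approached as far as the arm can. A call with a gripper value outside its range is refused whole. "gripper" is the closure, from 0 (fully open) to 1 (shut), set as the call begins (left out, the last holds). The fingers move at their own pace and stop on an object; the grip force is fixed at half the most. Time passes only in rows, so rows that do not move let the fingers close. It gives the time, the measured TCP pose, the force and the opening at its end, in the units of the state.
- read_state(): the state, without advancing time (a new reading comes with each control period).
- imaging.capture(name): name is "scene" or "top"; returns the picture (400x640x3 uint8, red, green, blue); there is no depth.
- imaging.get_calibration(name): a dict with "K" (3x3 intrinsics, pixels), "extrinsics" (4x4, takes a point from world to camera coordinates). Camera axes: x right, y up, looking along -z (the intrinsics and any distortion apply to the point x, -y, -z); pixel columns grow to the right and rows downward; lengths in mm; the calibration is good to about 2 mm. A picture is of the moment at which its call begins. get_calibration takes no time and is no camera call.
- workorder.finish_job(): hands the job in, once; it reports no verdict.
The state is a dict: "clock": time; "q": joint angles; "joint_velocities": joint speeds; "effort": joint torques, N m; "position": TCP position; "ee_rot": TCP orientation; "force": force on the tool from outside, world axes, zero at the start; "wrist_torque": the same for the moment, N m; "opening": finger opening in mm.
Only numpy, scipy, OpenCV 4.12 (cv2) and the standard library are available. Lean on these libraries where they do the work, as an engineer would, in place of code of your own. Each camera call takes 0.05 s, during which the arm holds its last target. There are 200 camera calls.

### The job

Swing the red barrier open, then slide the blue vial puck along its lane, round the corner, into the end bay, and press it home against the orange stop pad with a steady push of about 10 N for about one second. Push on the puck only, not on its vial; do not lift or tip it, do not let it jam, never load it with more than 20 N. Leave it docked with the barrier open, and leave the spare puck, bottle and jar alone.

Things in the scene. Friction and masses are not known exactly. Their poses are not given: they have to be found in the camera images.
- lane: Fixed grey deck plate with a walled L-shaped lane. Origin at bench height, z up; deck x -145 to 180, y -170 to 165, top z 8 mm = lane floor. Lane 61 mm wide inside, walls 6 thick, tops at z 32. Centre line: along +y at x = -95 mm (rear end open at y = -170) up to y = -5, quarter circle of radius 100 mm about (5, -5) turning to +x, then along +x at y = 95 to the end stop.
- puck: Blue round vial carrier with a white band, 56 mm in diameter, 24 mm high, about 0.1 to 0.2 kg, loose in the entry leg with 2.5 mm play to each wall, top flush with the wall tops. Origin at the centre of its underside, z up. No room to pinch it across the lane; push it from behind with the fingertips inside the lane.
- puck_vial: Small clear sealed vial with a green cap fixed upright in the centre of the puck: 14 mm wide, from 24 to 52 mm above the puck's underside. Origin at its foot. Not to be touched.
- gate (a joint): Red barrier over the exit leg, rad. 0 = across the lane, blocking the vial; grows counter-clockwise from above to 1.75; at 1.57 the bar points along the lane's +x outside the outer wall. Starts at 0 to 0.3. Vertical hinge at (20, 145) mm in the lane frame. Bar 12 mm wide, 95 long, underside 34 and top 42 mm above the bench. Stays where left; about 1 N at the post moves it.
- gate_post (a point): Top of the yellow upright post on the free end of the barrier, 14 mm in diameter, from 42 mm to 75 mm above the bench, axis 78 mm from the hinge axis.
- stop: Blue bracket across the lane's end with an orange sprung pad (44 mm wide, 22 high) that the puck is pressed against. Origin at the foot of the bracket's near face, (158, 95, 8) mm in the lane frame. Pad yields 4 mm per 16 N and springs back. Its setting differs each time, unreported: free face 15 to 25 mm before the origin (a puck just touching it has lane x = 105 to 115 mm). Find it by feel.
- spare_puck: White puck of the same size with a red-capped vial, standing on the deck inside the corner, clear of the lane. Leave alone. Origin at the centre of its underside.
- bottle: Amber bottle, 56 mm in diameter, 110 mm high, beside the deck. Leave alone. Origin at the centre of its underside.
- jar: White jar with a blue lid, 60 mm in diameter, 70 mm high, beside the deck. Leave alone. Origin at the centre of its underside.
- lane_entry (a point): Point on the lane floor, on the centre line of the entry leg, at (-95, -85, 8) mm in the lane frame; axes as the lane's (pushing goes along +y here).
- lane_bay (a point): Point on the lane floor at the centre of the end bay, (105, 95, 8) mm in the lane frame; axes as the lane's (pushing goes along +x here).
Not all that is in view belongs to the job. Several things have the shape of the puck; the one meant has the colours described above.

How it is judged:
By the outcome, as a careful person would: the job done as asked, in the order asked, and still so for the second after the job is handed in, with the robot touching nothing.
It also fails if it takes over 72 s, if anything falls off the work surface, if the arm or the gripper's body presses on something with over 40 N, if the wrist force passes 120 N, or if a joint passes its speed limit or range.

## Working session

There is one attempt and no reset: what is moved stays moved. The work goes in short steps, Python scripts to look and compute and a tool call to move; the robot and the scene stay as the last step left them, time stands still between calls to the robot, and variables do not carry over. Pictures are saved under pics/ and viewed, about 8 in all and at most 12, crops included, and the job is handed in when it is done.

Besides the shell and the picture viewer there is one more tool, called after "Call:" as name(argument=value, ...) on one line, values as JSON. carry_out: Moves the arm, as the interface text tells. Its arguments: {"type":"object","properties":{"deltas":{"type":"array"},"gripper":{"type":"number"}},"required":["deltas"]}

```bash
mkdir -p pics; python3 - <<'E'
from bench import read_state, imaging, workorder, arm
import cv2
s=read_state()
for k,v in s.items(): print(k,v)
print([a for a in dir(arm) if a[0]!='_'], arm.grip_depth)
for n in("scene","top"):
    im=imaging.capture(n); cv2.imwrite(f"pics/{n}0.png",im[:,:,::-1]); c=imaging.get_calibration(n); print(n,c)
E
```

```text
clock 0.0
q [-1.38649463  0.41796828 -0.01030543  1.61419937  0.00471145  1.11071702
 -0.0530116 ]
joint_velocities [ 2.25878509e-04 -7.61694037e-04  4.36379683e-05 -6.32683783e-04
 -3.74097548e-05  4.56994689e-04  1.52044508e-03]
effort [ 6.70418121e-04 -8.64437485e+01  6.79569058e-01 -4.34912610e+01
  1.92674372e-02  7.29649997e-03 -4.60499632e-05]
position [139.86081331 608.77416558 230.65323181]
ee_rot [-3.53924505e-01 -3.12155191e+00  1.99151562e-03]
force [-0.52881077  0.09029151  0.49759788]
wrist_torque [ 0.02057227  0.04163277 -0.00708327]
opening 85.47945812053202
['IKError', 'grip_depth'] 18.700000000000003
scene {'K': array([[490.93072433,   0.        , 317.18434308],
       [  0.        , 490.93072433, 192.90482643],
       [  0.        ,   0.        ,   1.        ]]), 'extrinsics': array([[-2.95492331e-01,  9.55343091e-01,  1.96493656e-03,
         1.49396424e+02],
       [-7.71496843e-01, -2.39839835e-01,  5.89295745e-01,
         3.78970874e+02],
       [ 5.63450888e-01,  1.72616431e-01,  8.07915010e-01,
        -1.78681309e+03],
       [ 0.00000000e+00,  0.00000000e+00,  0.00000000e+00,
         1.00000000e+00]])}
top {'K': array([[435.52994538,   0.        , 327.24721585],
       [  0.        , 435.52994538, 198.33857893],
       [  0.        ,   0.        ,   1.        ]]), 'extrinsics': array([[-3.87076438e-04, -9.99978117e-01,  6.60422975e-03,
         8.81515617e+00],
       [ 9.98889134e-01, -7.54429843e-05,  4.71220909e-02,
        -5.51020853e+02],
       [-4.71205615e-02,  6.61513319e-03,  9.98867305e-01,
        -1.19721109e+03],
       [ 0.00000000e+00,  0.00000000e+00,  0.00000000e+00,
         1.00000000e+00]])}
```

View pics/scene0.png

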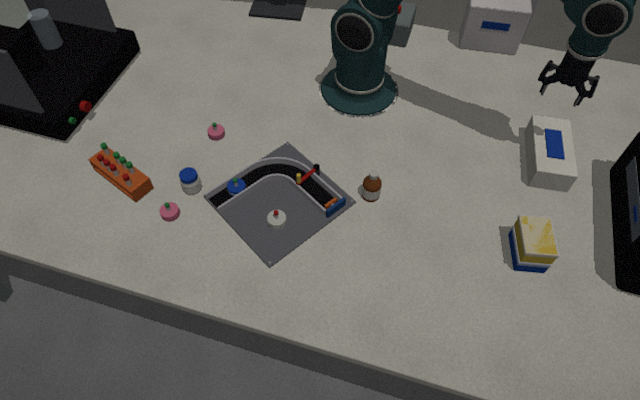

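View pics/top0.png

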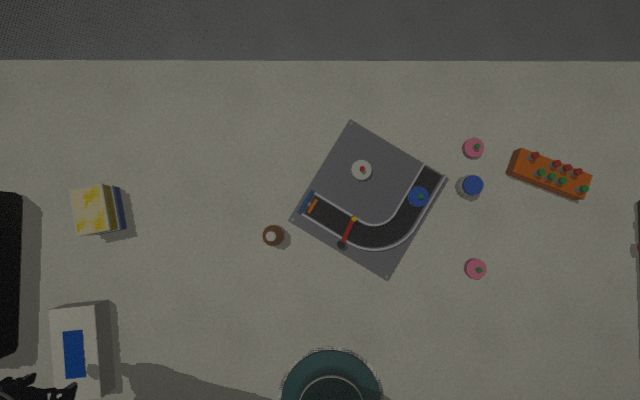

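The top view shows the lane deck with corners at about (350,120), (447,178), (388,280) and (290,218). Puck-shaped things are blue with a green cap at (419,197), white with a red cap at (361,170), and pink at (474,148) and (475,268). The blue one in the lane fits the description. The gate runs from its hinge at (342,244) to the post at (354,219), and the stop is at (310,205). I'll confirm in a crop.

```bash
python3 - <<'E'
import cv2
im=cv2.imread("pics/top0.png")[110:290,280:460]
cv2.imwrite("pics/crop1.png",cv2.resize(im,(594,594),interpolation=cv2.INTER_CUBIC)) # 3.3x
E
```

```text
(no output)
```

View pics/crop1.png

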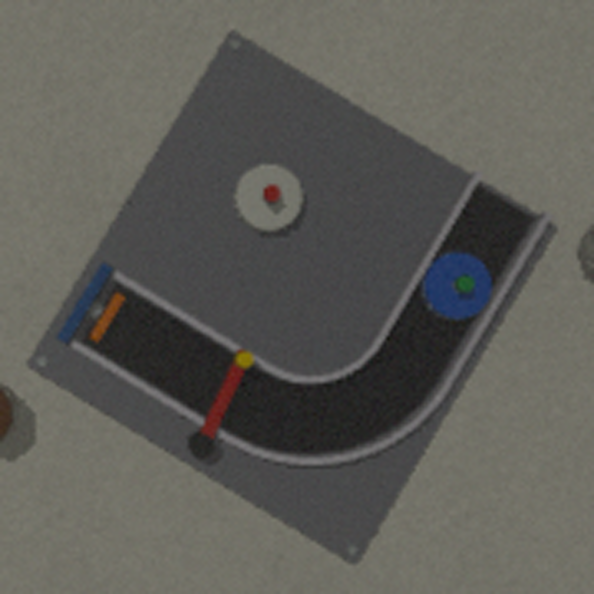

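The crop confirms it: the blue puck with the white band and green cap in the entry leg is the one meant. The white puck with the red cap, at crop (268,197), is the spare. I'll fit the lane pose from these points.

```bash
cat > h.py <<'E'
import numpy as np
from bench import imaging
from scipy.optimize import least_squares
from scipy.spatial.transform import Rotation as R
def proj(n,P):
    c=imaging.get_calibration(n); P=np.atleast_2d(P)
    q=(c["extrinsics"]@np.c_[P,np.ones(len(P))].T)[:3]
    q=np.array([q[0],-q[1],-q[2]]); p=c["K"]@q; return (p[:2]/p[2]).T
def back(n,uv,z):
    return least_squares(lambda p: (proj(n,[[p[0],p[1],z]])-uv).ravel(),[550,0]).x
def l2w(T,P):
    P=np.atleast_2d(P).astype(float); c,s=np.cos(T[2]),np.sin(T[2])
    return np.c_[T[0]+c*P[:,0]-s*P[:,1],T[1]+s*P[:,0]+c*P[:,1],P[:,2]]
def w2l(T,p):
    c,s=np.cos(T[2]),np.sin(T[2]); d=np.array(p[:2])-T[:2]
    return np.array([c*d[0]+s*d[1],-s*d[0]+c*d[1]])
E
python3 - <<'E'
from h import *
f=lambda u,v:((np.array([u,v])+.5)/3.3-.5)+[280,110]
L=[[-145,-170,8],[-145,165,8],[180,165,8],[180,-170,8]]
uv=np.array([f(554,222),f(358,564),f(28,364),f(232,31)])
r=least_squares(lambda T:(proj("top",l2w(T,L))-uv).ravel(),[550,0,1.04])
T=r.x; print(T,np.degrees(T[2]),r.fun.round(2)); np.save("T.npy",T)
sc=np.array([[288,142],[205,197],[270,266],[355,202]])
print("scene",proj("scene",l2w(T,L)).round(1))
for n,u,z in [("puck",(457,286),32),("cap",(466,284),60),("hinge",(205,447),42),("post",(245,359),75),("spare",(268,197),32),("wall out end",(549,220),32),("pad",(108,318),25),("bracket",(85,303),32)]:
    b=back("top",f(*u),z); print(n,b.round(1),w2l(T,b).round(1))
for n,u,z in [("bottle",(273,235),110),("jar",(473,184),70)]:
    b=back("top",np.array(u),z); print(n,b.round(1),w2l(T,b).round(1))
E
```

```text
[ 539.01969035 -120.23815499    1.03082115] 59.061701429334676 [ 1.3   0.36 -0.01  0.17 -0.54  0.37 -0.75 -0.93]
scene [[202.8 195.4]
 [287.4 140.7]
 [356.3 200.5]
 [269.5 266.7]]
puck [ 555.6 -240.2] [-94.3 -75.9]
cap [ 555.8 -241.4] [-95.3 -76.7]
hinge [423.3 -30.3] [ 17.7 145.5]
post [495.1 -61. ] [28.3 68.1]
spare [629.8 -83.5] [ 78.2 -59. ]
wall out end [ 610.6 -317.4] [-132.3 -162.8]
pad [529.3  49.6] [140.7  95.6]
bracket [541.6  68.5] [163.2  94.9]
bottle [453.1 147.3] [185.3 211.3]
jar [ 586.5 -378.3] [-197.  -173.4]
```

```bash
cat >> h.py <<'E'
T=np.load("T.npy")
def pose():
    from bench import read_state
    s=read_state(); M=R.from_rotvec(s["ee_rot"]).as_matrix(); phi=np.degrees(np.arctan2(M[1,0],M[0,0])-T[2])
    return s,(phi+180)%360-180
def to(x,y,z,phi_l=None):
    "shift in tool axes, and turn, to lane-frame target from measured pose"
    s,p=pose(); d=l2w(T,[x,y,z])[0]-s["position"]; M=R.from_rotvec(s["ee_rot"]).as_matrix()
    print("t",s["clock"],"lane",w2l(T,s["position"]).round(1),"z",s["position"][2].round(1),"phi",p.round(2),"F",np.r_[w2l([0,0,T[2]],s["force"]),s["force"][2]].round(2))
    print("tool shift",(M.T@d).round(1),"turn", None if phi_l is None else round(p-phi_l,2),"tilt",M[:,2].round(4))
E
python3 -c "
from h import *
to(-2.5,64,231,7)"
```

```text
t 0.1 lane [420.1 717.2] z 230.7 phi 108.0 F [-0.37  1.3   0.24]
tool shift [-4.906e+02 -6.038e+02  4.000e-01] turn 101.0 tilt [-1.0e-04 -1.1e-03 -1.0e+00]
```

Call:
carry_out(deltas=[-15, -19, 0, 0, -30, -37, 0, 0, -30, -37, 0, 0, -30, -37, 0, 0, -30, -37, 0, 0, -30, -37, 0, 0, -30, -37, 0, 0, -30, -37, 0, 0], gripper=1)

```text
clock: 0.9
position: [297.3, 285.9, 231.2]
ee_rot: [-0.354, -3.121, -0.0]
force: [1.0, 0.8, 0.4]
opening: -0.2
```

Call:
carry_out(deltas=[-30, -37, 0, 0, -30, -37, 0, 0, -30, -37, 0, 0, -30, -37, 0, 0, -30, -37, 0, 0, -30, -37, 0, 0, -30, -37, 0, 0, -30, -37, 0, 0])

```text
clock: 1.7
position: [465.0, -56.2, 231.4]
ee_rot: [0.353, 3.121, 0.0]
force: [1.4, 1.7, -0.3]
opening: -0.1
```

Call:
carry_out(deltas=[-15, -20, 0, 8.4, -5, -5, 0, 8.4, 0, 0, 0, 8.4, 0, 0, 0, 8.4, 0, 0, 0, 8.4, 0, 0, 0, 8.4, 0, 0, 0, 8.4, 0, 0, 0, 8.4])

```text
clock: 2.5
position: [477.4, -83.7, 231.2]
ee_rot: [-2.029, -2.398, 0.0]
force: [-0.2, -0.3, -0.3]
opening: 0.0
```

Call:
carry_out(deltas=[0, 0, 0, 8.4, 0, 0, 0, 8.4, 0, 0, 0, 8.4, 0, 0, 0, 8.4, 0, 0, 0, 0])

```text
clock: 3.0
position: [477.5, -83.6, 231.2]
ee_rot: [2.633, 1.714, -0.001]
force: [-0.3, -0.7, 0.5]
opening: 0.4
```

```bash
python3 -c "
from h import *
to(-2.5,64,52,7)"
```

```text
t 3.0 lane [-0.2 71.6] z 231.2 phi 7.05 F [-0.75 -0.13  0.48]
tool shift [ -3.1   7.3 179.2] turn 0.05 tilt [-4.e-04 -3.e-04 -1.e+00]
```

Call:
carry_out(deltas=[-3, 7, 30, 0, 0, 0, 30, 0, 0, 0, 30, 0, 0, 0, 30, 0, 0, 0, 30, 0, 0, 0, 20, 0, 0, 0, 9, 0, 0, 0, 0, 0])

```text
clock: 3.8
position: [482.3, -89.4, 51.7]
ee_rot: [-2.628, -1.72, 0.002]
force: [-0.9, -0.5, -0.2]
opening: -0.1
```

```bash
python3 -c "
from h import *
import cv2
to(-2.5,64,52,7)
im=imaging.capture('scene')[:,:,::-1]; cv2.imwrite('pics/s1.png',cv2.resize(im[120:280,190:390],(800,640)[:2],interpolation=cv2.INTER_CUBIC)[:600])
"
```

```text
t 3.8 lane [-2.7 64.5] z 51.7 phi 7.33 F [-0.88  0.48 -0.16]
tool shift [ 0.2  0.5 -0.3] turn 0.33 tilt [-1.5e-03 -1.0e-04 -1.0e+00]
```

View pics/s1.png

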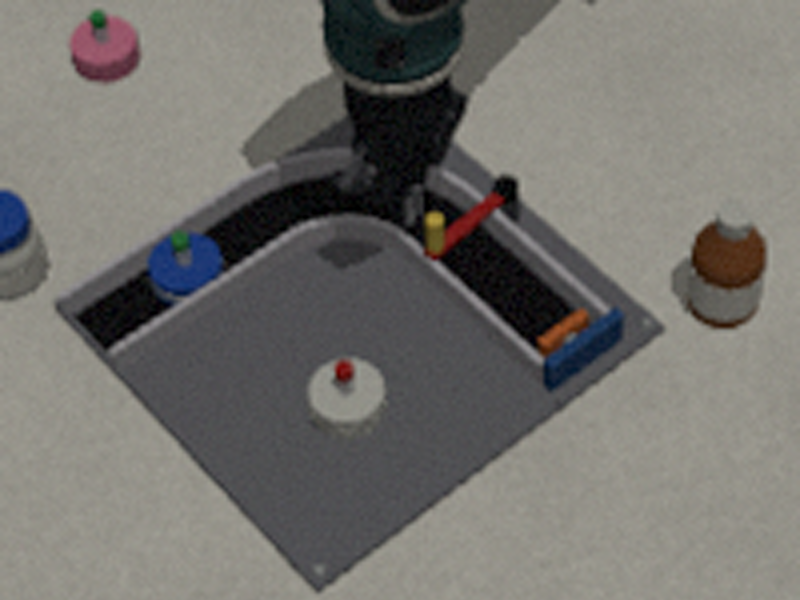

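The scene view shows the shut fingers at (415,205), just behind the yellow post at (434,232), with everything else clear. Now I'll close the gap and swing the gate.

Call:
carry_out(deltas=[3, 0, 0, 0, 4, 0, 0, 0, 4, 0, 0, 0, 3, 0, 0, 0, 3, 0.5, 0, -2, 5.5, 1.1, 0, -4, 5.5, 1.1, 0, -4, 5.5, 1.1, 0, -4])

```text
clock: 4.65
position: [498.6, -59.1, 52.5]
ee_rot: [2.397, 2.03, 0.0]
force: [0.3, -1.2, 0.8]
opening: -0.0
```

```bash
python3 -c "
from h import *
import cv2
to(0,0,52,7)
im=imaging.capture('scene')[:,:,::-1]; cv2.imwrite('pics/s2.png',cv2.resize(im[140:230,230:370],(700,450),interpolation=cv2.INTER_CUBIC))
"
```

```text
t 4.65 lane [31.6 66.1] z 52.5 phi 21.47 F [-0.88 -0.86  0.76]
tool shift [-53.6  49.9   0.5] turn 14.47 tilt [ 4.e-04 -3.e-04 -1.e+00]
```

View pics/s2.png

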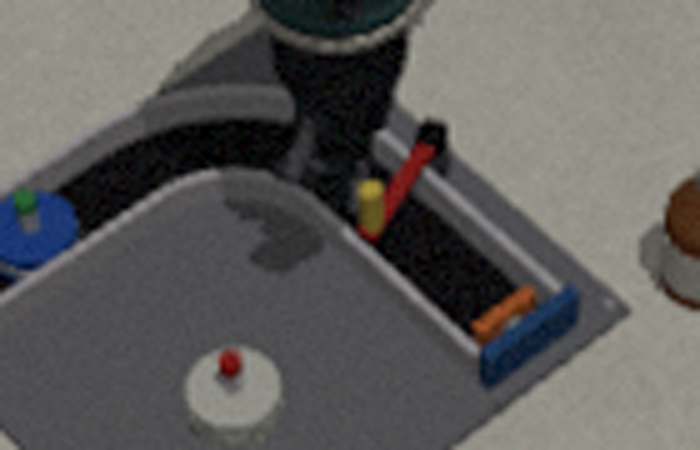

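The post at (371,205) has swung and rests against the fingers, so I'll continue the arc.

Call:
carry_out(deltas=[5.5, 1.1, 0, -4, 5.5, 1.1, 0, -4, 5.5, 1.1, 0, -4, 5.5, 1.1, 0, -4, 5.5, 1.1, 0, -4, 5.5, 1.1, 0, -4, 5.5, 1.1, 0, -4, 5.5, 1.1, 0, -4])

```text
clock: 5.5
position: [503.8, -15.2, 52.4]
ee_rot: [1.747, 2.611, 0.0]
force: [-0.2, -1.1, -0.8]
opening: -0.1
```

Call:
carry_out(deltas=[5.5, 1.1, 0, -4, 5.5, 1.1, 0, -4, 5.5, 1.1, 0, -4, 5.5, 1.1, 0, -4, 5.5, 1.1, 0, -4, 5.5, 1.1, 0, -4, 5.5, 1.1, 0, -4, 5.5, 1.1, 0, -4])

```text
clock: 6.3
position: [484.9, 24.8, 52.4]
ee_rot: [0.96, 2.991, -0.0]
force: [0.3, -1.0, -1.3]
opening: -0.1
```

```bash
python3 -c "
from h import *
to(96,129,52,94)
"
```

```text
t 6.3 lane [ 96.6 121. ] z 52.4 phi 85.35 F [-0.71 -0.78 -1.28]
tool shift [ 7.9 -1.3  0.4] turn -8.65 tilt [ 2.e-04 -3.e-04 -1.e+00]
```

Call:
carry_out(deltas=[5.5, 1, 0, -4, 5.5, 1, 0, -4, 3, 0.5, 0, -2, 0, 0, 0, 0, -5, 0, 0, 0, -15, 0, 0, 0, 0, 0, -20, 0, 0, 0, -40, 0])

```text
clock: 7.1
position: [491.7, 25.0, 111.1]
ee_rot: [-0.702, -3.058, 0.004]
force: [0.0, 0.8, 0.2]
opening: -0.2
```

```bash
python3 -c "
from h import *
to(-95,-132,110,90)
"
```

```text
t 7.1 lane [100.2 115.2] z 111.1 phi 95.08 F [0.74 0.4  0.17]
tool shift [-229.  -216.3    1.1] turn 5.08 tilt [-0.0043 -0.0016 -1.    ]
```

Call:
carry_out(deltas=[-20, -17, 0, 5, -28, -31, 0, 0, -30, -30, 0, 0, -30, -30, 0, 0, -30, -30, 0, 0, -30, -30, 0, 0, -25, -25, 0, 0, -15, -15, 0, 0])

```text
clock: 7.9
position: [567.2, -262.3, 112.2]
ee_rot: [0.839, 3.027, -0.002]
force: [-0.1, 0.7, -0.6]
opening: -0.1
```

```bash
python3 -c "
from h import *
import cv2
to(-95,-135,15,90)
im=imaging.capture('top')[:,:,::-1]; cv2.imwrite('pics/t2.png',cv2.resize(im[110:290,280:460],(594,594),interpolation=cv2.INTER_CUBIC))
"
```

```text
t 7.9 lane [-107.3  -97.1] z 112.2 phi 89.97 F [ 0.59  0.46 -0.65]
tool shift [-37.8  12.5  97.3] turn -0.03 tilt [-1.0e-04 -1.3e-03 -1.0e+00]
```

View pics/t2.png

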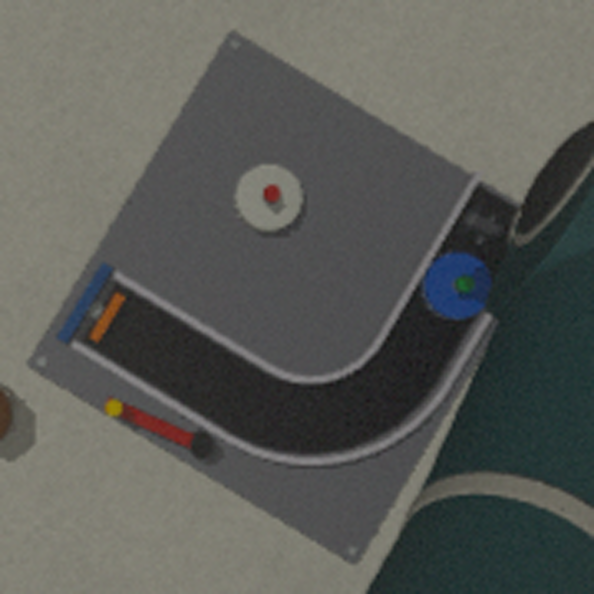

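The gate is open: the bar runs from (203,443) to the post at (114,407), outside the outer wall and slightly past parallel. The puck still sits at (457,286). Next I'll go down behind it.

Call:
carry_out(deltas=[-20, 6, 0, 0, -18, 6.5, 0, 0, 0, 0, 25, 0, 0, 0, 25, 0, 0, 0, 20, 0, 0, 0, 15, 0, 0, 0, 11, 0, 0, 0, 0, 0])

```text
clock: 8.75
position: [605.7, -267.0, 15.1]
ee_rot: [-0.833, -3.027, 0.0]
force: [0.2, 0.0, 0.1]
opening: -0.1
```

```bash
python3 -c "
from h import *
import cv2
to(-95,-118,15,90)
print(proj('scene',read) if 0 else proj('scene',l2w(T,[[-95,-135,15]])))
im=imaging.capture('scene')[:,:,::-1]; cv2.imwrite('pics/s3.png',cv2.resize(im[140:230,190:330],(700,450),interpolation=cv2.INTER_CUBIC))
"
```

```text
t 8.75 lane [ -91.6 -132.6] z 15.1 phi 90.18 F [ 0.08 -0.13  0.06]
tool shift [14.6 -3.3  0.1] turn 0.18 tilt [-1.7e-03  5.0e-04 -1.0e+00]
[[221.4390385  197.76996756]]
```

View pics/s3.png

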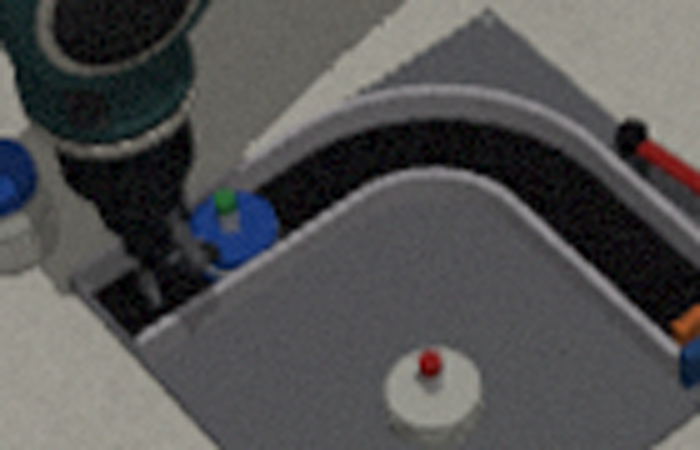

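```bash
python3 -c "
from h import *
import cv2
s,p=pose(); M=R.from_rotvec(s['ee_rot']).as_matrix()
for d in [(0,0,0),(11,0,0),(-11,0,0),(0,14,0),(0,-14,0),(0,0,-35),(30,0,-35),(0,30,-35),(0,-30,-35),(0,40,-60),(0,-40,-60)]:
    print(d,((proj('scene',s['position']+M@np.array(d))-[190,140])*5).round(0))
f=lambda u,v:((np.array([u,v])+.5)/3.3-.5)+[280,110]
print('post',w2l(T,back('top',f(114,407),75)))
im=imaging.capture('scene')[:,:,::-1]; cv2.imwrite('pics/s4.png',np.clip(cv2.resize(im[165:215,195:255],(720,600),interpolation=cv2.INTER_CUBIC).astype(float)*2,0,255).astype(np.uint8))
"
```

```text
(0, 0, 0) [[163. 289.]]
(11, 0, 0) [[178. 280.]]
(-11, 0, 0) [[148. 299.]]
(0, 14, 0) [[176. 304.]]
(0, -14, 0) [[149. 275.]]
(0, 0, -35) [[154. 255.]]
(30, 0, -35) [[195. 228.]]
(0, 30, -35) [[184. 286.]]
(0, -30, -35) [[124. 225.]]
(0, 40, -60) [[187. 271.]]
(0, -40, -60) [[107. 189.]]
post [ 98.20316065 154.45376598]
```

View pics/s4.png

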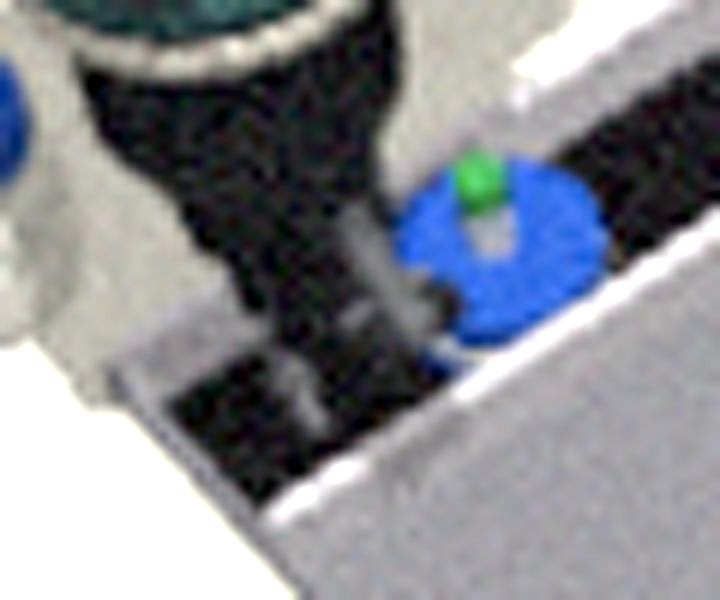

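Views so far: 8. The fingertips are inside the lane at (310,410), behind the puck. The knuckles sit well above the vial height on both sides. I'll raise the tips to z 20, centre them and start pushing.

Call:
carry_out(deltas=[0, -3.5, -5, 0, 4, 0, 0, 0, 4, 0, 0, 0, 4, 0, 0, 0, 4, 0, 0, 0, 4, 0, 0, 0, 4, 0, 0, 0, 4, 0, 0, 0])

```text
clock: 9.65
position: [580.1, -255.8, 21.4]
ee_rot: [0.833, 3.029, -0.0]
force: [0.9, -0.9, 0.4]
opening: -0.0
```

Call:
carry_out(deltas=[5, 0, 0, 0, 5, 0, 0, 0, 5, 0, 0, 0, 5, 0, 0, 0, 5, 0, 0, 0, 5, 0, 0, 0, 5, 0, 0, 0, 5, 0, 0, 0])

```text
clock: 10.45
position: [545.6, -235.1, 21.3]
ee_rot: [-0.833, -3.029, 0.0]
force: [1.1, -0.5, 0.3]
opening: -0.3
```

```bash
cat >> h.py <<'E'
def cl(s): # centre line, s=0 at corner start
    a=s/100
    if s<0: return np.array([-95,-5+s])
    if a<np.pi/2: return np.array([5-100*np.cos(a),-5+100*np.sin(a)])
    return np.array([5+s-50*np.pi,95])
def rows(n,ds,D=39):
    s0,phi=pose(); p=w2l(T,s0["position"]); to(0,0,20)
    st=least_squares(lambda s:cl(s[0])-p,[-40 if p[1]<-5 else 100*np.arctan2(p[1]+5,5-p[0]) if p[0]<5 else 157+p[0]-5]).x[0]
    S=least_squares(lambda s:np.hypot(*(cl(s[0])-p))-D,[st+D]).x[0]
    print("TCP s",round(st,1),"puck s",round(S,1)); ph=np.radians(phi); q=p
    for i in range(n):
        S+=ds; P=cl(S); t=least_squares(lambda t:np.hypot(*(P-cl(t[0])))-D,[S-D-1]).x[0]
        e=cl(t); d=e-q; f=np.arctan2(*(P-e)[::-1])
        print([round(float(v),1) for v in (d@[np.cos(ph),np.sin(ph)],d@[np.sin(ph),-np.cos(ph)],0,np.degrees(ph-f))],end=",\n" if i%8==7 else ", ")
        q,ph=e,f
E
python3 -c "
from h import *
rows(24,5)"
```

```text
t 10.45 lane [-95.2 -64.7] z 21.3 phi 90.2 F [ 0.1  -1.22  0.25]
tool shift [64.4 95.4  1.3] turn None tilt [-0. -0. -1.]
TCP s -59.7 puck s -20.7
[5.0, 0.2, 0.0, 0.2], [5.0, -0.0, 0.0, 0.0], [5.0, -0.0, 0.0, 0.0], [5.0, -0.0, 0.0, 0.0], [5.0, -0.0, 0.0, 0.1], [5.0, -0.0, 0.0, 0.5], [5.0, -0.1, 0.0, 0.9], [5.0, -0.1, 0.0, 1.2],
[4.9, -0.2, 0.0, 1.6], [4.9, -0.4, 0.0, 2.0], [4.9, -0.5, 0.0, 2.3], [4.9, -0.7, 0.0, 2.7], [4.9, -0.9, 0.0, 2.9], [4.9, -0.9, 0.0, 2.9], [4.9, -0.9, 0.0, 2.9], [4.9, -0.9, 0.0, 2.9],
[4.9, -0.9, 0.0, 2.9], [4.9, -0.9, 0.0, 2.9], [4.9, -0.9, 0.0, 2.9], [4.9, -0.9, 0.0, 2.9], [4.9, -0.9, 0.0, 2.9], [4.9, -0.9, 0.0, 2.9], [4.9, -0.9, 0.0, 2.9], [4.9, -0.9, 0.0, 2.9],
```

Call:
carry_out(deltas=[5, 0, 0, 0.2, 5, 0, 0, 0, 5, 0, 0, 0, 5, 0, 0, 0, 5, 0, 0, 0, 5, 0, 0, 0.5, 5, -0.1, 0, 1, 5, -0.1, 0, 1.2])

```text
clock: 11.25
position: [511.3, -214.7, 21.4]
ee_rot: [0.912, 3.006, -0.0]
force: [1.0, 0.7, 0.1]
opening: -0.1
```

Call:
carry_out(deltas=[5, -0.2, 0, 1.6, 5, -0.4, 0, 2, 5, -0.5, 0, 2.3, 4.9, -0.7, 0, 2.7, 4.9, -0.9, 0, 2.9, 4.9, -0.9, 0, 2.9, 4.9, -0.9, 0, 2.9, 4.9, -0.9, 0, 2.9])

```text
clock: 12.05
position: [478.3, -192.6, 21.4]
ee_rot: [1.427, 2.798, -0.0]
force: [1.8, -1.1, -0.8]
opening: -0.1
```

```bash
python3 -c "
from h import *
import cv2
rows(24,5)
im=imaging.capture('scene')[:,:,::-1]; cv2.imwrite('pics/s5.png',np.clip(cv2.resize(im[130:220,200:340],(700,450),interpolation=cv2.INTER_CUBIC).astype(float)*1.6,0,255).astype(np.uint8))
"
```

```text
t 12.05 lane [-93.2  14.9] z 21.4 phi 66.89 F [-0.04 -2.08 -0.77]
tool shift [22.9 91.6  1.4] turn None tilt [ 4.e-04 -2.e-04 -1.e+00]
TCP s 19.9 puck s 59.2
[4.9, -0.7, 0.0, 2.4], [4.9, -0.9, 0.0, 2.9], [4.9, -0.9, 0.0, 2.9], [4.9, -0.9, 0.0, 2.9], [4.9, -0.9, 0.0, 2.9], [4.9, -0.9, 0.0, 2.9], [4.9, -0.9, 0.0, 2.9], [4.9, -0.9, 0.0, 2.9],
[4.9, -0.9, 0.0, 2.9], [4.9, -0.9, 0.0, 2.9], [4.9, -0.9, 0.0, 2.9], [4.9, -0.9, 0.0, 2.9], [4.9, -0.9, 0.0, 2.9], [4.9, -0.9, 0.0, 2.9], [4.9, -0.9, 0.0, 2.9], [4.9, -0.9, 0.0, 2.9],
[4.9, -0.9, 0.0, 2.9], [4.9, -0.9, 0.0, 2.9], [4.9, -0.9, 0.0, 2.9], [4.9, -0.9, 0.0, 2.8], [5.0, -0.9, 0.0, 2.5], [5.0, -0.8, 0.0, 2.2], [5.0, -0.8, 0.0, 1.8], [5.0, -0.7, 0.0, 1.4],
```

View pics/s5.png

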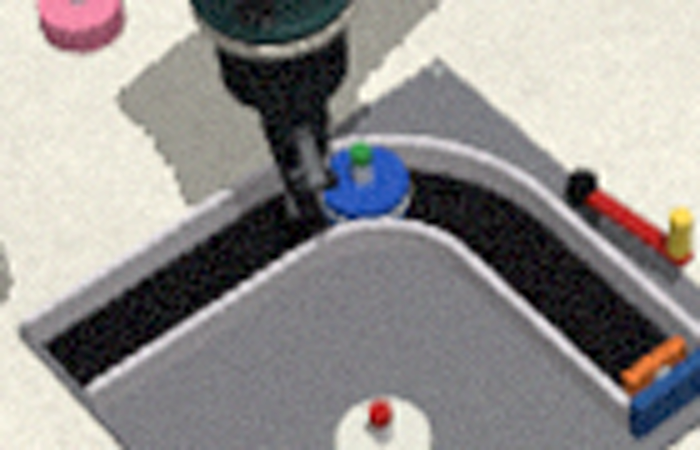

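The puck at (365,182) is entering the bend, with its vial upright and the fingers behind it at (305,205). The force is about 2 N, so I'll continue.

Call:
carry_out(deltas=[4.9, -0.7, 0, 2.4, 4.9, -0.9, 0, 2.9, 4.9, -0.9, 0, 2.9, 4.9, -0.9, 0, 2.9, 4.9, -0.9, 0, 2.9, 4.9, -0.9, 0, 2.9, 4.9, -0.9, 0, 2.9, 4.9, -0.9, 0, 2.9])

```text
clock: 12.9
position: [454.9, -160.9, 21.4]
ee_rot: [1.948, 2.464, -0.0]
force: [1.7, -1.1, 0.3]
opening: -0.0
```

```bash
python3 -c "
from h import *
rows(24,5)"
```

```text
t 12.9 lane [-78.2  51.3] z 21.4 phi 44.26 F [-0.04 -2.03  0.28]
tool shift [20.2 91.3  1.4] turn None tilt [ 3.e-04 -3.e-04 -1.e+00]
TCP s 59.5 puck s 98.7
[4.9, -0.5, 0.0, 2.4], [4.9, -0.9, 0.0, 2.9], [4.9, -0.9, 0.0, 2.9], [4.9, -0.9, 0.0, 2.9], [4.9, -0.9, 0.0, 2.9], [4.9, -0.9, 0.0, 2.9], [4.9, -0.9, 0.0, 2.9], [4.9, -0.9, 0.0, 2.9],
[4.9, -0.9, 0.0, 2.9], [4.9, -0.9, 0.0, 2.9], [4.9, -0.9, 0.0, 2.9], [4.9, -0.9, 0.0, 2.8], [5.0, -0.9, 0.0, 2.6], [5.0, -0.8, 0.0, 2.2], [5.0, -0.8, 0.0, 1.8], [5.0, -0.7, 0.0, 1.5],
[5.0, -0.6, 0.0, 1.1], [5.0, -0.4, 0.0, 0.7], [5.0, -0.2, 0.0, 0.4], [5.0, -0.0, 0.0, 0.0], [5.0, 0.0, 0.0, 0.0], [5.0, 0.0, 0.0, 0.0], [5.0, 0.0, 0.0, 0.0], [5.0, 0.0, 0.0, 0.0],
```

Call:
carry_out(deltas=[4.9, -0.5, 0, 2.4, 4.9, -0.9, 0, 2.9, 4.9, -0.9, 0, 2.9, 4.9, -0.9, 0, 2.9, 4.9, -0.9, 0, 2.9, 4.9, -0.9, 0, 2.9, 4.9, -0.9, 0, 2.9, 4.9, -0.9, 0, 2.9])

```text
clock: 13.7
position: [445.6, -122.4, 21.4]
ee_rot: [2.395, 2.032, -0.0]
force: [0.4, -1.6, 0.0]
opening: -0.2
```

```bash
python3 -c "
from h import *
rows(24,5)"
```

```text
t 13.7 lane [-49.9  79. ] z 21.4 phi 21.56 F [-1.13 -1.16  0.02]
tool shift [17.4 91.8  1.4] turn None tilt [ 2.e-04 -3.e-04 -1.e+00]
TCP s 99.2 puck s 138.4
[4.9, -0.5, 0.0, 2.5], [4.9, -0.9, 0.0, 2.9], [4.9, -0.9, 0.0, 2.9], [4.9, -0.9, 0.0, 2.9], [5.0, -0.9, 0.0, 2.6], [5.0, -0.8, 0.0, 2.2], [5.0, -0.8, 0.0, 1.9], [5.0, -0.7, 0.0, 1.5],
[5.0, -0.6, 0.0, 1.1], [5.0, -0.4, 0.0, 0.8], [5.0, -0.2, 0.0, 0.4], [5.0, -0.0, 0.0, 0.1], [5.0, 0.0, 0.0, 0.0], [5.0, 0.0, 0.0, 0.0], [5.0, 0.0, 0.0, 0.0], [5.0, 0.0, 0.0, 0.0],
[5.0, 0.0, 0.0, 0.0], [5.0, 0.0, 0.0, 0.0], [5.0, 0.0, 0.0, 0.0], [5.0, 0.0, 0.0, 0.0], [5.0, 0.0, 0.0, 0.0], [5.0, 0.0, 0.0, 0.0], [5.0, 0.0, 0.0, 0.0], [5.0, 0.0, 0.0, 0.0],
```

Call:
carry_out(deltas=[4.9, -0.5, 0, 2.5, 4.9, -0.9, 0, 2.9, 4.9, -0.9, 0, 2.9, 4.9, -0.9, 0, 2.9, 5, -0.9, 0, 2.6, 5, -0.8, 0, 2.2, 5, -0.8, 0, 1.9, 5, -0.7, 0, 1.5])

```text
clock: 14.5
position: [452.0, -82.9, 21.3]
ee_rot: [2.703, 1.601, -0.0]
force: [-0.1, -0.4, 0.6]
opening: -0.3
```

Call:
carry_out(deltas=[5, -0.6, 0, 1.1, 5, -0.4, 0, 0.8, 5, -0.2, 0, 0.4, 5, 0, 0, 0.1, 5, 0, 0, 0, 5, 0, 0, 0, 5, 0, 0, 0, 5, 0, 0, 0])

```text
clock: 15.3
position: [471.7, -47.7, 21.3]
ee_rot: [2.735, 1.546, -0.0]
force: [-0.0, 0.3, -0.3]
opening: -0.1
```

```bash
python3 -c "
from h import *
import cv2
to(70,95,21,0)
im=imaging.capture('scene')[:,:,::-1]; cv2.imwrite('pics/s6.png',np.clip(cv2.resize(im[140:230,240:380],(700,450),interpolation=cv2.INTER_CUBIC).astype(float)*1.6,0,255).astype(np.uint8))
"
```

```text
t 15.3 lane [27.6 95.1] z 21.3 phi -0.09 F [ 0.22  0.18 -0.32]
tool shift [42.4 -0.   0.3] turn -0.09 tilt [ 0.e+00 -1.e-04 -1.e+00]
```

View pics/s6.png

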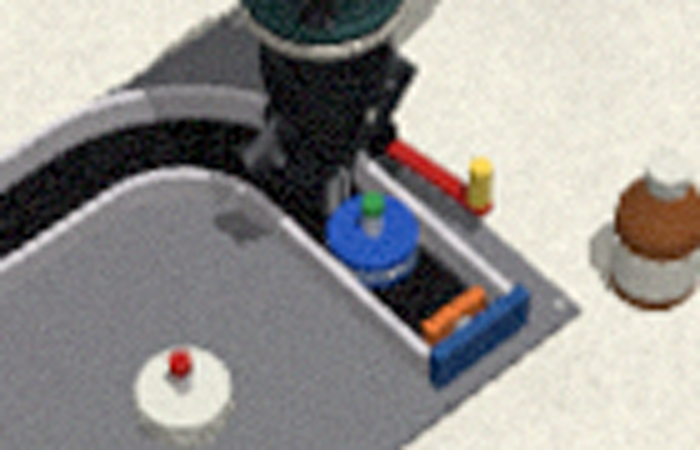

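The puck is in the exit leg at (373,235), upright. The gate is clear, with its post at (481,185), and the pad is at (455,312). Next I'll approach the pad and then creep.

Call:
carry_out(deltas=[5, 0, 0, 0, 5, 0, 0, 0, 5, 0, 0, 0, 5, 0, 0, 0, 4, 0, 0, 0, 3, 0, 0, 0, 2, 0, 0, 0, 2, 0, 0, 0])

```text
clock: 16.15
position: [487.4, -21.5, 21.3]
ee_rot: [2.735, 1.546, -0.0]
force: [-0.4, -1.0, -0.6]
opening: -0.1
```

Call:
carry_out(deltas=[1, 0, 0, 0, 1, 0, 0, 0, 1, 0, 0, 0, 1, 0, 0, 0])

```text
clock: 16.55
position: [489.5, -18.1, 21.3]
ee_rot: [2.735, 1.546, -0.0]
force: [-0.3, -1.1, -0.9]
opening: -0.0
```

```bash
python3 -c "
from h import *
to(70,95,21,0)"
```

```text
t 16.55 lane [62.1 95. ] z 21.3 phi -0.1 F [-1.08 -0.33 -0.91]
tool shift [7.9 0.  0.3] turn -0.1 tilt [-1.e-04 -1.e-04 -1.e+00]
```

Call:
carry_out(deltas=[1, 0, 0, 0, 1, 0, 0, 0, 1, 0, 0, 0])

```text
clock: 16.85
position: [491.1, -15.5, 21.3]
ee_rot: [2.735, 1.546, -0.0]
force: [-0.0, -0.2, 0.4]
opening: 0.4
```

Call:
carry_out(deltas=[0.5, 0, 0, 0, 0.5, 0, 0, 0, 0.5, 0, 0, 0])

```text
clock: 17.15
position: [491.8, -14.2, 21.3]
ee_rot: [2.735, 1.546, -0.0]
force: [-1.1, -0.7, 0.3]
opening: -0.1
```

Call:
carry_out(deltas=[0.7, 0, 0, 0, 0.7, 0, 0, 0, 0.6, 0, 0, 0])

```text
clock: 17.45
position: [492.9, -12.5, 21.4]
ee_rot: [2.735, 1.546, 0.0]
force: [0.5, -0.8, -0.3]
opening: -0.2
```

Call:
carry_out(deltas=[0.5, 0, 0, 0, 0.5, 0, 0, 0, 0.5, 0, 0, 0])

```text
clock: 17.75
position: [493.6, -11.2, 21.3]
ee_rot: [2.735, 1.546, -0.0]
force: [0.4, -0.2, 0.1]
opening: 0.3
```

Call:
carry_out(deltas=[0.7, 0, 0, 0, 0.7, 0, 0, 0, 0.6, 0, 0, 0])

```text
clock: 18.05
position: [494.5, -9.6, 21.3]
ee_rot: [2.735, 1.546, -0.001]
force: [-1.7, -2.6, 1.1]
opening: -0.1
```

Call:
carry_out(deltas=[0.5, 0, 0, 0, 0.5, 0, 0, 0, 0.5, 0, 0, 0])

```text
clock: 18.35
position: [495.1, -8.8, 21.3]
ee_rot: [2.735, 1.545, -0.001]
force: [-4.3, -6.7, 2.3]
opening: -0.4
```

Contact. The force is about 8 N along the lane, so I'll add 0.6 mm and then hold.

Call:
carry_out(deltas=[0.6, 0, 0, 0, 0, 0, 0, 0])

```text
clock: 18.55
position: [495.3, -8.5, 21.3]
ee_rot: [2.735, 1.545, -0.001]
force: [-4.4, -6.5, 1.9]
opening: 0.4
```

```bash
python3 -c "
from h import *
to(70,95,21,0)"
```

```text
t 18.55 lane [73.4 95. ] z 21.3 phi -0.14 F [-7.81  0.42  1.9 ]
tool shift [-3.4 -0.   0.3] turn -0.14 tilt [-6.e-04 -9.e-04 -1.e+00]
```

Call:
carry_out(deltas=[0.5, 0, 0, 0, 0, 0, 0, 0])

```text
clock: 18.75
position: [495.4, -8.2, 21.3]
ee_rot: [2.735, 1.545, -0.002]
force: [-4.1, -7.6, 4.1]
opening: -0.6
```

Call:
carry_out(deltas=[0, 0, 0, 0, 0, 0, 0, 0])

```text
clock: 18.95
position: [495.4, -8.2, 21.3]
ee_rot: [2.735, 1.545, -0.002]
force: [-4.0, -7.8, 2.8]
opening: -0.1
```

Call:
carry_out(deltas=[0.6, 0, 0, 0, 0, 0, 0, 0, 0, 0, 0, 0])

```text
clock: 19.25
position: [495.6, -7.9, 21.3]
ee_rot: [2.735, 1.544, -0.002]
force: [-6.5, -9.0, 4.0]
opening: -0.0
```

Call:
carry_out(deltas=[0, 0, 0, 0, 0, 0, 0, 0])

```text
clock: 19.45
position: [495.6, -7.9, 21.3]
ee_rot: [2.735, 1.544, -0.002]
force: [-5.0, -9.7, 3.5]
opening: -0.0
```

Call:
carry_out(deltas=[0, 0, 0, 0, 0, 0, 0, 0])

```text
clock: 19.65
position: [495.6, -8.0, 21.3]
ee_rot: [2.735, 1.544, -0.002]
force: [-4.8, -9.0, 3.7]
opening: -0.0
```

Steady at about 10.5 N. I'll hold a little longer, then ease off.

Call:
carry_out(deltas=[0, 0, 0, 0, 0, 0, 0, 0, 0, 0, 0, 0, 0, 0, 0, 0, 0, 0, 0, 0, 0, 0, 0, 0])

```text
clock: 20.25
position: [495.7, -7.9, 21.3]
ee_rot: [2.735, 1.544, -0.002]
force: [-5.6, -9.1, 3.7]
opening: -0.1
```

Call:
carry_out(deltas=[-0.7, 0, 0, 0, -0.7, 0, 0, 0, -0.7, 0, 0, 0, -0.7, 0, 0, 0, -0.7, 0, 0, 0, -0.7, 0, 0, 0, -0.7, 0, 0, 0, -0.7, 0, 0, 0])

```text
clock: 21.05
position: [493.5, -11.4, 21.4]
ee_rot: [2.735, 1.546, 0.0]
force: [-0.6, 1.0, 0.1]
opening: -0.1
```

Call:
carry_out(deltas=[-1, 0, 0, 0, -2, 0, 0, 0, -5, 0, 0, 0, -10, 0, 0, 0, -10, 0, 0, 0, 0, 0, -15, 0, 0, 0, -40, 0, 0, 0, -45, 0])

```text
clock: 21.85
position: [477.6, -36.8, 121.8]
ee_rot: [-2.736, -1.544, 0.004]
force: [0.7, 1.2, -0.5]
opening: -0.4
```

Call:
carry_out(deltas=[0, 0, -45, 0, -40, 0, 0, 0, -40, 0, 0, 0, -40, 0, 0, 0, -40, 0, 0, 0, -20, 0, 0, 0, 0, 0, 0, 0])

```text
clock: 22.55
position: [384.1, -192.2, 166.4]
ee_rot: [-2.738, -1.539, -0.001]
force: [-0.2, 0.6, -0.8]
opening: 0.1
```

```bash
python3 -c "
from h import *
import cv2
to(70,95,21,0)
im=imaging.capture('top')[:,:,::-1]; cv2.imwrite('pics/t3.png',np.clip(cv2.resize(im[110:290,260:440],(594,594),interpolation=cv2.INTER_CUBIC).astype(float)*1.4,0,255).astype(np.uint8))
"
```

```text
t 22.55 lane [-141.4   95.9] z 166.4 phi -0.38 F [ 0.42  0.51 -0.79]
tool shift [211.3  -0.5 145.5] turn -0.38 tilt [ 5.e-04  7.e-04 -1.e+00]
```

View pics/t3.png

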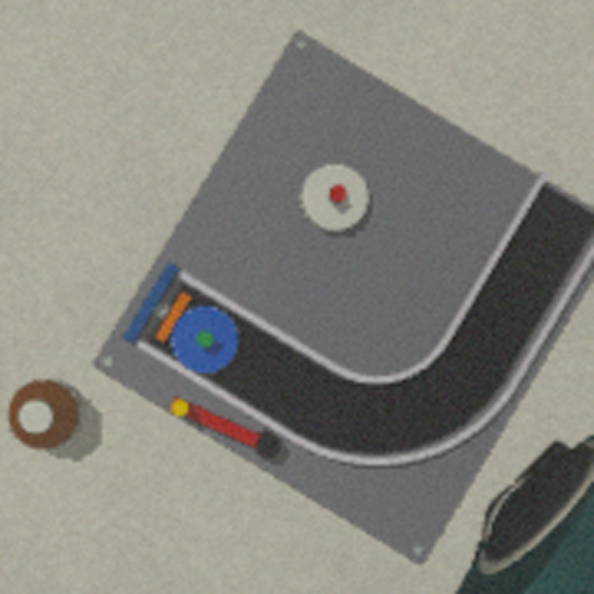

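In the top view the puck at (204,340) sits against the orange pad at (174,317). The gate is open with its post at (180,408), and the spare puck and bottle haven't moved. I'll hand it in.

```bash
python3 -c "
from bench import workorder
print(workorder.finish_job())"
```

```text
the job is handed in; nothing more can be done
None
```

I opened the barrier, pushed the puck to the end bay, pressed it home against the orange pad and handed the job in at about 22.6 s of the 72 s allowed. No verdict is reported.

- **Barrier:** it went to about 1.69 rad by camera and was still open in the last picture.
- **Sliding:** pushing the puck along the lane read only about 1–2 N, and it stayed upright with no sign of jamming in the pictures.
- **Docking:** the pad made contact with the fingertips at lane x ≈ 72 mm. I held for about 1.2 s at 10–11 N along the lane, and no reading came near 20 N. Before that, the force had stepped up through 8–9 N for about 0.7 s.
- **Side load:** during the hold the tool also read 3–4 N upward, meaning the fingers pressed slightly down on the puck. It vanished on release.
- **Final check:** I eased off slowly so the pad could spring back, then raised the arm clear. The last top picture shows the puck against the pad and the spare puck and bottle unmoved. The jar was outside that picture, but the arm was never commanded near it.

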